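Lay the carton down on the belt and flip the guard shut

ROBOT

A 6-joint arm with a two-finger parallel gripper is mounted at the origin on the work surface. World frame = base frame: x ahead of the robot, y to its left, z up, the work surface at z = 0. Lengths are in m, angles in rad, forces in N, time in s.
With the tool pointing down it reaches from about 0.275 to 1 m from the base axis. Payload 8.4 kg.
Tool frame: the origin (TCP) lies at the very end of the fingers, on their centre line; the grasp point (between the pads) lies 19 mm behind it (grip_depth is the distance from the TCP to the grasp point, in m); z points along the fingers, y is the direction in which the jaws open and shut (so a half turn about z gives the same grasp; the last joint's range is limited). The gripper opens to 85 mm and grips with 20 to 120 N. Pads are 22 mm wide; open, the fingers measure 114 mm over their backs; the gripper's body (76 mm by 85 mm) begins 54 mm behind the grasp point. The pads swing forward as they close: fully open they stand 13 mm farther back than shut.
Start: joints at [-1.334, 0.353, 1.633, -0, 1.155, -0.002], TCP at [0.148, -0.607, 0.231] pointing down, gripper open.
Joint ranges: [-2.63, 2.63], [-0.92, 2.1], [0.06, 2.66], [-1.3, 4.44], [0, 2.69], [-3.02, 3.02]. Speed limits (rad/s): [2.22, 2.22, 2.79, 3.14, 3.14, 3.14].

INTERFACE

Orientations are given as a unit quaternion [x, y, z, w].
In Python, from bench import sense, read_camera, camera_model, close_job, grip_depth gives the robot as it stands.
- The arm moves only by the tool play_rows, never from a script. Its argument "steps" is a list that holds one entry, the list of rows, each a list of 5 numbers: the closure, from 0 (fully open) to 1 (shut), then the shift along the tool's x, y, z each as a share of 0.2 m, from -1 to 1, then the turn about the tool's z as a share of pi rad, from -1 to 1. A call has exactly 8 rows; each row is the pose to reach, as a shift and turn from the pose commanded when the call began, along the tool's axes at that moment, turning the shorter way round; what a row does not reach only later rows make up. A row lasts 1/12 s, in which the tool goes at most 41.7 mm and 7.16 degrees, less where a joint would pass 70% of its speed; a pose out of reach is approached as far as the arm can. A call with a number of a shift or a turn outside -1 to 1 is refused whole. A call with a gripper value outside its range is refused whole. The fingers move at their own pace and stop on an object; "newtons" is the grip in N (left out, the last holds). Time passes only in rows, so rows that repeat a pose let the fingers close, or fill a call up. It gives the time, the measured TCP pose, the force and the opening at its end, in the units of the state.
- sense(): the state, without advancing time (a new reading comes with each control period).
- read_camera(name): name is "scene" or "side" or "wrist"; returns (picture, depth): 384x512x3 uint8, red, green, blue; 384x512 float32, m along the optical axis (not along the pixel's ray), 0 where there is no reading.
- camera_model(name): a dict with "vertical_fov" (degrees; the focal length in pixels is half the picture's height over the tangent of half this angle, whatever the lens; pixels are square), "cx", "cy" (the principal point, pixels), "k1" (the pictures are not rectified: a ray, as slopes to the right and down, at radius r is drawn at 1 + k1 r^2 times it, then the intrinsics apply), "R" (3x3) and "t" (3): a world point X has camera coordinates R X + t; the wrist camera has in their place "T_tool_cam" (4x4, takes a point from camera to tool coordinates, whose origin is the TCP and whose axes are the flange's). Camera axes: x right, y down, z forward; pixel columns grow to the right and rows downward; lengths in m; the calibration is good to about 2 mm. A picture is of the moment at which its call begins: read the wrist's pose just before it. camera_model takes no time and is no camera call.
- close_job(): hands the job in, once; it reports no verdict.
The state is a dict: "time_s": time; "joints": joint angles; "joint_velocities": joint speeds; "joint_efforts": joint torques, N m; "tcp_pos": TCP position; "eef_rot": TCP orientation; "contact_force": force on the tool from outside, world axes, zero at the start; "ft_torque": the same for the moment, N m; "grip_width": finger opening in m.
Only numpy, scipy, OpenCV 4.12 (cv2) and the standard library are available. Lean on these libraries where they do the work, as an engineer would, in place of code of your own. Each camera call takes 0.05 s, during which the arm holds its last target.

TASK

Push over the tall carton that stands at one end of the conveyor's belt, inwards along the belt, so that it lies flat on its broad face, lengthwise on the belt and within the span that the hinged guard covers. Then flip the open guard over it and push it fully shut. Do it all by pushing with the fingers: do not pick up or carry the carton, and leave the tub on the belt's other end and the other things where they are.

Things in the scene. Friction and masses are not known exactly. Their poses are not given: they have to be found in the camera images.
- conveyor: Tabletop conveyor, fixed. Origin on the table under the belt's middle; its y runs along the belt, its x across it, roughly away from the robot. The flat blue belt (not running) has its top 30 mm above the table, x -80 to 80, y -280 to 280 mm, with 18 mm steel edges flush beside it. Steel housing on the far side: x 100 to 160, y -150 to 150, 85 mm high. Thin posts 107 mm high at x +-92, y +-188.
- hinge (a point): Point on the guard's hinge axis, half-way along the guard: x 85, y 0, height 115 mm in the conveyor's frame, same axes as the conveyor. The hinge axis is the conveyor's y direction.
- guard (a joint): Angle of the guard, rad. 0 = shut: level, pointing from the hinge to the conveyor's -x, 115 mm above the table; 1.57 = upright; 2.0 = open stop, leaning back to the conveyor's +x. Starts at 1.7 to 1.95. The hinge is stiff (0.32 N m friction, guard 0.3 kg): the guard stays wherever it is left and must be pushed all the way.
- guard_edge (a point): Middle of the guard's free edge, 165 mm from the hinge axis. The guard is a flat clear panel in an aluminium frame, 165 mm wide, 390 mm long (conveyor y -195 to 195 mm), 6 mm thick; this point and the hinge axis lie half-way through the thickness. At joint 0 its axes are the conveyor's.
- carton_center (a point): Centre of the box body of the tall white gable-top carton with a plain blue band, 0.35 to 0.65 kg, standing at the belt's +y or -y end. Box: 80 mm in its own x (across the belt), 55 in y (along the belt, within 10 degrees of the conveyor's y), 135 in z (up the carton). With gable and thin fin 170 mm high. Pushed above mid-height it tips, not slides.
- carton_top (a point): Middle of the top of the carton's fin, 102.5 mm from carton_center along the carton's own z; same axes.
- small_carton: Bystander: small white gable-top carton, 55 x 55 mm, 105 mm high, standing on the table. Origin at the centre of its underside.
- tub: Bystander: squat white round lidded tub, 92 mm across, 68 mm high, standing on the belt at the end where the carton is not; the shut guard passes over it. Origin at the centre of its underside.
- sanitiser: Bystander: round clear bottle with a blue cap, 56 mm across, 140 mm high, on the table. Origin at the centre of its underside.
Mind the look-alikes: they are no part of the job. What is shaped like the part that bears carton_center but orange or pink is not meant.

How it is judged:
By the outcome, as a careful person would: the job done as asked, in the order asked, and still so for the second after the job is handed in, with the robot touching nothing.
It also fails if it takes over 54 s, if anything falls off the work surface, if the arm or the gripper's body presses on something with over 40 N, if the wrist force passes 120 N, or if a joint passes its speed limit or range.

## Working session

There is one attempt and no reset: what is moved stays moved. The work goes in short steps, Python scripts to look and compute and a tool call to move; the robot and the scene stay as the last step left them, time stands still between calls to the robot, and variables do not carry over. Pictures are saved under pics/ and viewed, and the job is handed in when it is done.

Besides the shell and the picture viewer there is one more tool, called by a JSON object that holds its "method" and its "body". play_rows: Moves the arm, as the interface text tells. Shift numbers are shares of 0.2 m and turn numbers shares of pi rad, none past 1 either way. Its arguments: {"type":"object","properties":{"steps":{"type":"array","items":{"type":"array","items":{"type":"array","items":{"type":"number","minimum":-1,"maximum":1}}}},"newtons":{"type":"number"}},"required":["steps"]}

```bash
ls; mkdir -p pics
cat > h.py <<'E'
import numpy as np, cv2
from bench import sense, read_camera, camera_model, close_job, grip_depth
from scipy.spatial.transform import Rotation as Ro
def look(name,fn):
    s=sense(); p,d=read_camera(name); cv2.imwrite('pics/'+fn+'.png',p[:,:,::-1]); np.savez('pics/'+fn+'.npz',p=p,d=d,pos=s['tcp_pos'],rot=s['eef_rot']); return p,d
def cloud(name,fn):
    z=np.load('pics/'+fn+'.npz'); d=z['d']; m=camera_model(name); h,w=d.shape
    f=h/2/np.tan(np.radians(m['vertical_fov'])/2)
    K=np.array([[f,0,m['cx']],[0,f,m['cy']],[0,0,1.]])
    u,v=np.meshgrid(np.arange(w),np.arange(h))
    n=cv2.undistortPoints(np.stack([u,v],-1).reshape(-1,1,2).astype(float),K,np.array([m['k1'],0,0,0,0.])).reshape(h,w,2)
    P=np.concatenate([n*d[...,None],d[...,None]],-1)
    if 'R' in m: W=(P-np.array(m['t']))@np.array(m['R'])
    else:
        T=np.array(m['T_tool_cam']); W=P@T[:3,:3].T+T[:3,3]; W=W@Ro.from_quat(z['rot']).as_matrix().T+z['pos']
    W[d==0]=np.nan
    return z['p'],W
E
python3 - <<'E'
from h import *
print(sense())
for n in('scene','side'):look(n,n+'0'); print(camera_model(n))
E
```

```text
pics
{'time_s': 0.0, 'joints': array([-1.33441548e+00,  3.53667644e-01,  1.63416573e+00, -8.16103563e-06,
        1.15517236e+00, -2.36824553e-03]), 'joint_velocities': array([ 1.52520180e-03,  4.11998876e-05, -1.48401295e-03, -1.14531968e-03,
       -7.60929759e-04,  1.46929485e-03]), 'joint_efforts': array([-1.32578898e-03, -6.05252910e+01, -3.42063010e+01, -1.93603682e-04,
        9.69224959e-03,  8.22156653e-05]), 'tcp_pos': array([ 0.14770741, -0.60679424,  0.23053598]), 'eef_rot': array([ 9.92882872e-01,  1.19092839e-01, -8.61878915e-05, -7.01276148e-04]), 'contact_force': array([-0.14055753, -0.93792312,  0.13450497]), 'ft_torque': array([ 0.02182431, -0.01629573,  0.05301324]), 'grip_width': 0.08547942462045907}
{'vertical_fov': 55.77994737145595, 'cx': 254.91282478067325, 'cy': 194.10440143003632, 'k1': -0.11678908811680541, 'R': array([[ 0.43163179,  0.9020444 ,  0.00314681],
       [ 0.69677287, -0.33118896, -0.6362558 ],
       [-0.57288879,  0.27682085, -0.77147175]]), 't': array([-0.30015546, -0.26979064,  1.32473128])}
{'vertical_fov': 50.89236889159135, 'cx': 251.4990047675548, 'cy': 190.8770273242761, 'k1': -0.06336106934987007, 'R': array([[-0.93089643,  0.36480212, -0.01874194],
       [ 0.26762534,  0.64620403, -0.71470066],
       [-0.2486132 , -0.6703281 , -0.69917931]]), 't': array([ 0.46083296, -0.09572784,  1.34540918])}
```

View pics/scene0.png

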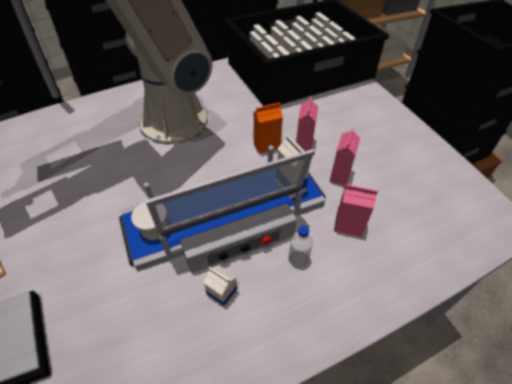

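View pics/side0.png

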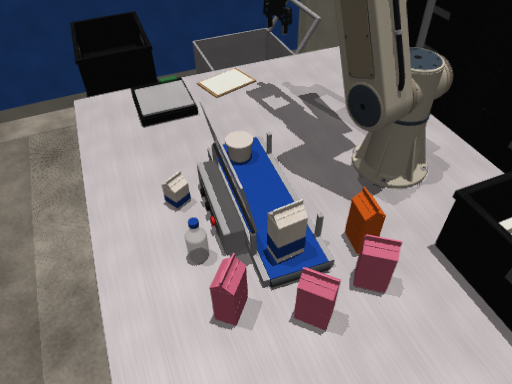

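Run:
```python
from h import *
for n in('scene','side'):
    p,W=cloud(n,n+'0'); hsv=cv2.cvtColor(p,cv2.COLOR_RGB2HSV)
    blue=(hsv[...,0]>105)&(hsv[...,0]<130)&(hsv[...,1]>150)&(hsv[...,2]>60)
    b=blue&(abs(W[...,2]-.03)<.008)
    pts=W[b]; r=cv2.minAreaRect(pts[:,:2].astype(np.float32)*1000); print(n,len(pts),r,np.median(pts[:,2]), cv2.boxPoints(r).round().tolist())
    # objects: white points in height
    for z0,z1 in((.06,.09),(.09,.12),(.12,.16),(.16,.19),(.19,.22),(.22,.26),(.26,.3)):
        m=(W[...,2]>z0)&(W[...,2]<z1)&(W[...,0]>.2)&(W[...,0]<1.1)&(abs(W[...,1])<.6)
        k,l,st,c=cv2.connectedComponentsWithStats(m.astype(np.uint8))
        for i in range(1,k):
            if st[i,4]>25:
                q=W[l==i]; print(z0,c[i].round(),st[i,4],np.percentile(q,[5,50,95],axis=0).round(3).tolist(),np.median(p[l==i],axis=0))
```

```text
scene 2052 ((475.1634521484375, 9.88079833984375), (567.4281616210938, 152.668212890625), 85.00000762939453) 0.03049109435363804 [[374.0, -266.0], [526.0, -279.0], [576.0, 286.0], [424.0, 299.0]]
0.06 [267. 134.] 202 [[0.254, 0.204, 0.061], [0.295, 0.234, 0.075], [0.301, 0.278, 0.088]] [96. 36.  4.]
0.06 [305. 135.] 124 [[0.331, 0.325, 0.062], [0.347, 0.344, 0.075], [0.361, 0.365, 0.089]] [97. 43. 56.]
0.06 [270. 157.] 40 [[0.375, 0.193, 0.061], [0.386, 0.196, 0.074], [0.388, 0.205, 0.087]] [78.  74.  75.5]
0.06 [342. 168.] 140 [[0.501, 0.354, 0.062], [0.52, 0.371, 0.074], [0.538, 0.388, 0.089]] [96. 42. 56.]
0.06 [305. 182.] 33 [[0.52, 0.232, 0.061], [0.521, 0.241, 0.074], [0.523, 0.248, 0.088]] [16. 31. 62.]
0.06 [149. 193.] 34 [[0.368, -0.179, 0.062], [0.37, -0.174, 0.075], [0.372, -0.168, 0.088]] [68.5 66.  67. ]
0.06 [297. 199.] 46 [[0.559, 0.185, 0.061], [0.57, 0.188, 0.077], [0.571, 0.198, 0.089]] [61. 60. 64.]
0.06 [352. 218.] 229 [[0.652, 0.265, 0.062], [0.684, 0.29, 0.074], [0.71, 0.319, 0.089]] [96. 42. 56.]
0.06 [237. 233.] 2834 [[0.568, -0.132, 0.066], [0.603, -0.005, 0.
[... 7238 characters left out ...]
71, 0.313, 0.169], [0.694, 0.339, 0.172]] [181. 100. 119.]
0.16 [320. 275.] 168 [[0.471, 0.374, 0.161], [0.495, 0.4, 0.168], [0.519, 0.426, 0.171]] [105.5  50.   64. ]
0.19 [287. 206.] 134 [[0.45, 0.214, 0.191], [0.486, 0.219, 0.198], [0.523, 0.223, 0.201]] [126.5 122.5 115. ]
0.19 [248. 209.] 28 [[0.573, 0.193, 0.191], [0.578, 0.199, 0.204], [0.582, 0.201, 0.219]] [70.  66.  67.5]
0.22 [244. 198.] 42 [[0.58, 0.185, 0.222], [0.584, 0.199, 0.241], [0.59, 0.201, 0.259]] [70. 67. 68.]
0.26 [349. 102.] 113 [[0.2, -0.023, 0.266], [0.202, -0.001, 0.283], [0.204, 0.018, 0.298]] [27. 29. 31.]
0.26 [222. 148.] 302 [[0.576, -0.161, 0.264], [0.585, 0.056, 0.276], [0.592, 0.197, 0.279]] [180. 173. 175.]
```

Run:
```python
from h import *
A=[];
for n in('scene','side'):
    p,W=cloud(n,n+'0')
    m=(abs(W[...,2]-.085)<.003)&(W[...,0]>.54)&(W[...,0]<.66)&(abs(W[...,1])<.19)
    q=W[m][:,:2]*1000; r=cv2.minAreaRect(q.astype(np.float32)); print(n,'housing',r)
    for s in np.arange(-.14,.16,.04):
        k=q[abs(q[:,1]-s*1000)<8]; print(round(s,2),np.percentile(k[:,0],[2,98]).round(1),end=';')
    print()
    m=(W[...,2]>.265)&(W[...,2]<.285)&(W[...,0]>.5)&(W[...,0]<.65)&(abs(W[...,1])<.25)
    q=W[m]; f=np.polyfit(q[:,1],q[:,0],1); print('top edge',f,np.degrees(np.arctan(f[0])),q[:,1].min(),q[:,1].max(),q[:,2].max())
    m=(W[...,2]>.13)&(W[...,2]<.275)&(W[...,0]>.53)&(W[...,0]<.6)&(abs(W[...,1])<.25)
    q=W[m]; c,res,_,_=np.linalg.lstsq(np.c_[q[:,1],q[:,2],np.ones(len(q))],q[:,0],rcond=None); print('guard plane x=',c)
    # carton
    m=(W[...,2]>.04)&(W[...,2]<.205)&(W[...,0]>.435)&(W[...,0]<.54)&(W[...,1]>.15)&(W[...,1]<.26)
    q=W[m];
    a=q[q[:,2]>.19]; f=np.polyfit(a[:,0],a[:,1],1); print('fin',f,np.degrees(np.arctan(f[0])),a.min(0),a.max(0))
    a=q[(q[:,2]<.155)]
    print('body',cv2.minAreaRect((a[:,:2]*1000).astype(np.float32)))
    b=a[a[:,1]>.238]
    if len(b)>50: f=np.polyfit(b[:,0],b[:,1],1); print('outer face',f,np.degrees(np.arctan(f[0])),f[0]*.488+f[1])
```

```text
scene housing ((591.2280883789062, 0.52996826171875), (377.82904052734375, 71.66114044189453), 88.82111358642578)
-0.14 [559.9 615.7];-0.1 [561.2 616.4];-0.06 [565.3 618.8];-0.02 [563.8 620. ];0.02 [567.9 621.5];0.06 [570.9 624.8];0.1 [571.6 627.5];0.14 [573.1 628.5];
top edge [0.04373494 0.58142708] 2.5042317867850215 -0.18908562202438012 0.19882677781507116 0.28048277091217955
guard plane x= [0.0460665  0.21084982 0.52447031]
fin [0.07455979 0.17993962] 4.26407113611182 [0.44390517 0.21205806 0.19004984] [0.5187114  0.22074652 0.2033539 ]
body ((498.0234375, 200.4059295654297), (96.57241821289062, 48.29783248901367), 40.00189971923828)
outer face [-1.47360739  1.01175342] -55.838917648738544 0.29263301959437604
side housing ((593.8598022460938, -13.016647338867188), (339.5403747558594, 66.95997619628906), 85.50020599365234)
-0.14 [566.3 616.6];-0.1 [561.9 619.3];-0.06 [564.5 620.1];-0.02 [565.9 622.9];0.02 [568.2 622.9];0.06 [570.4 626.1];0.1 [571.9 628.4];0.14 [573.9 630.1];
top edge [0.04253422 0.58291367] 2.4355631637071733 -0.18902633341902608 0.20037625082426136 0.2806280125375133
guard plane x= [0.04001396 0.2059958  0.52751365]
fin [0.09377002 0.17342861] 5.356962371841603 [0.44688667 0.21195168 0.19008253] [0.5260862  0.22477148 0.20325095]
body ((496.46429443359375, 238.33229064941406), (48.93170166015625, 97.1891860961914), 60.6373405456543)
outer face [0.05988947 0.21596146] 3.427319918980843 0.24518751819890686
```

Run:
```python
from h import *
for n in('scene','side'):
    im=cv2.imread(f'pics/{n}0.png'); 
    c=im[130:300,100:340] if n=='scene' else im[90:290,150:350]
    cv2.imwrite(f'pics/{n}0z.png',cv2.resize(c,None,fx=3,fy=3,interpolation=cv2.INTER_CUBIC))
```

```text
(no output)
```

View pics/side0z.png

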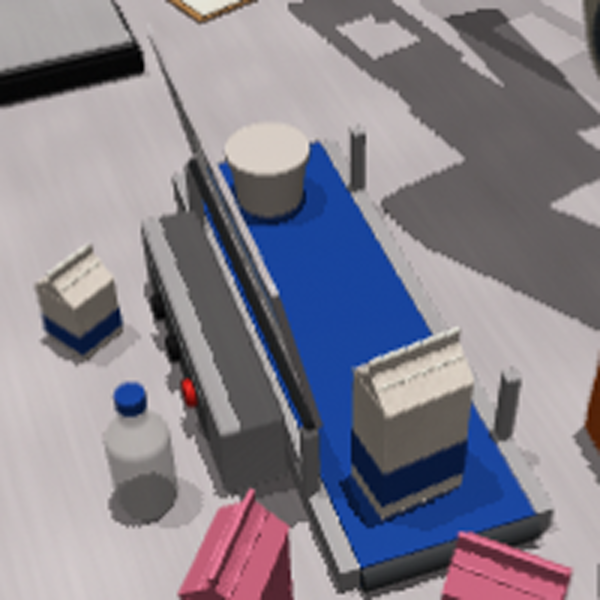

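```bash
cat >> h.py <<'E'
O=np.array([.464,.010]); yaw=np.radians(-2.5)
cx=np.array([np.cos(yaw),np.sin(yaw)]); cy=np.array([-np.sin(yaw),np.cos(yaw)])
def c2w(x,y): return O+cx*x+cy*y
def w2c(p): p=np.asarray(p)[...,:2]-O; return np.stack([p@cx,p@cy],-1)
PSI=87.5
def st():
    s=sense(); M=Ro.from_quat(s['eef_rot']).as_matrix(); psi=np.degrees(np.arctan2(M[1,0],M[0,0]))
    return s,M,psi
def plan(pts,psi=PSI,conv=True):
    """pts: list of (x,y,z) in conveyor frame (world if not conv)"""
    s,M,p0=st(); x=s['tcp_pos']
    print('t',round(s['time_s'],2),'tcp',x.round(4),'conv',w2c(x).round(4),'psi',round(p0,1),'F',s['contact_force'].round(1),'w',round(s['grip_width'],3))
    d=(p0-psi+180)%360-180
    for q in pts:
        w=np.r_[c2w(*q[:2]),q[2]] if conv else np.array(q)
        print(q,'->',(M.T@(w-x)/.2).round(3),'turn',round(d/180,3))
E
python3 -c "
from h import *
plan([(.02,.29,.30),(.02,.29,.16),(-.05,0,.3)])
print(camera_model('wrist'))"
```

```text
t 0.1 tcp [ 0.1478 -0.6069  0.2306] conv [-0.289  -0.6301] psi 13.7 F [0.7 0.4 0.7] w 0.085
(0.02, 0.29, 0.3) -> [ 2.766 -3.988 -0.342] turn -0.41
(0.02, 0.29, 0.16) -> [ 2.766 -3.987  0.358] turn -0.41
(-0.05, 0, 0.3) -> [ 2.026 -2.693 -0.344] turn -0.41
{'vertical_fov': 67.673225218953, 'cx': 255.02675812692485, 'cy': 190.52061666436165, 'k1': -0.05104916350014229, 'T_tool_cam': array([[-1.07405629e-04, -9.54410787e-01, -2.98496294e-01,
         7.55481111e-02],
       [ 9.99999993e-01, -8.88925379e-05, -7.55976934e-05,
         1.00063342e-03],
       [ 4.56171610e-05, -2.98496300e-01,  9.54410790e-01,
        -1.42785163e-01],
       [ 0.00000000e+00,  0.00000000e+00,  0.00000000e+00,
         1.00000000e+00]])}
```

{"method": "play_rows", "body": {"steps": [[[0.5, 0.69, -1, -0.34, -0.1], [0.5, 0.69, -1, -0.34, -0.2], [0.5, 0.69, -1, -0.34, -0.3], [0.5, 0.69, -1, -0.34, -0.3], [0.5, 0.69, -1, -0.34, -0.3], [0.5, 0.69, -1, -0.34, -0.3], [0.5, 0.69, -1, -0.34, -0.3], [0.5, 0.69, -1, -0.34, -0.3]]]}}

```text
time_s: 0.77
tcp_pos: [0.2354, -0.3784, 0.3001]
eef_rot: [0.828, 0.561, 0.0, 0.001]
contact_force: [-0.0, -0.3, -0.3]
grip_width: 0.0429
```

```bash
python3 -c "
from h import *
plan([(-.05,0,.3),(.015,.29,.30)])"
```

```text
t 0.77 tcp [ 0.2354 -0.3784  0.3001] conv [-0.2114 -0.398 ] psi 68.2 F [-0.  -0.3 -0.3] w 0.043
(-0.05, 0, 0.3) -> [ 2.145  0.105 -0.   ] turn -0.107
(0.015, 0.29, 0.3) -> [ 3.621e+00 -6.600e-02 -2.000e-03] turn -0.107
```

{"method": "play_rows", "body": {"steps": [[[0.5, 1, 0, 0, -0.05], [0.5, 1, 0, 0, -0.107], [0.5, 1, 0, 0, -0.107], [0.5, 1, 0, 0, -0.107], [0.5, 1, 0, 0, -0.107], [0.5, 1, 0, 0, -0.107], [0.5, 1, 0, 0, -0.107], [0.5, 1, 0, 0, -0.107]]]}}

```text
time_s: 1.43
tcp_pos: [0.3105, -0.1955, 0.2993]
eef_rot: [0.725, 0.688, -0.0, 0.0]
contact_force: [-0.0, 0.2, -0.5]
grip_width: 0.0431
```

```bash
python3 -c "
from h import *
plan([(-.05,0,.3),(.015,.29,.30)])"
```

```text
t 1.43 tcp [ 0.3105 -0.1955  0.2993] conv [-0.1444 -0.212 ] psi 87.0 F [-0.   0.2 -0.5] w 0.043
(-0.05, 0, 0.3) -> [ 1.064  0.463 -0.004] turn -0.003
(0.015, 0.29, 0.3) -> [ 2.516  0.776 -0.005] turn -0.003
```

{"method": "play_rows", "body": {"steps": [[[0.5, 1, 0.31, 0, 0], [0.5, 1, 0.31, 0, 0], [0.5, 1, 0.31, 0, 0], [0.5, 1, 0.31, 0, 0], [0.5, 1, 0.31, 0, 0], [0.5, 1, 0.31, 0, 0], [0.5, 1, 0.31, 0, 0], [0.5, 1, 0.31, 0, 0]]]}}

```text
time_s: 2.1
tcp_pos: [0.3831, -0.0, 0.299]
eef_rot: [0.726, 0.688, -0.001, -0.0]
contact_force: [-0.5, 0.4, -0.2]
grip_width: 0.0426
```

{"method": "play_rows", "body": {"steps": [[[0.5, 1, 0.31, 0, 0], [0.5, 1, 0.31, 0, 0], [0.5, 1, 0.31, 0, 0], [0.5, 1, 0.31, 0, 0], [0.5, 1, 0.31, 0, 0], [0.5, 1, 0.31, 0, 0], [0.5, 1, 0.31, 0, 0], [0.5, 1, 0.31, 0, 0]]]}}

```text
time_s: 2.77
tcp_pos: [0.456, 0.1953, 0.2988]
eef_rot: [0.727, 0.687, -0.001, 0.0]
contact_force: [0.2, -0.0, 0.0]
grip_width: 0.0426
```

```bash
python3 -c "
from h import *
plan([(.014,.29,.15)])
look('wrist','w1');look('scene','s1')"
```

```text
t 2.77 tcp [0.456  0.1953 0.2988] conv [-0.0161  0.1847] psi 86.8 F [ 0.2 -0.   0. ] w 0.043
(0.014, 0.29, 0.15) -> [0.529 0.145 0.743] turn -0.004
```

View pics/w1.png

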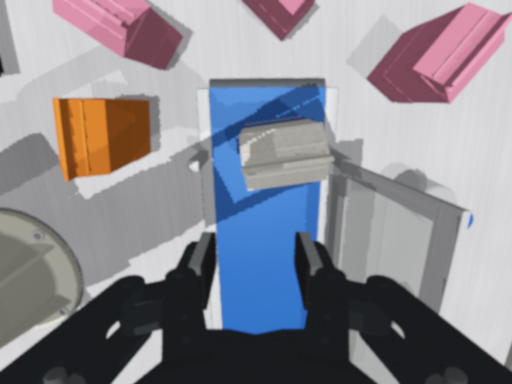

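View pics/s1.png

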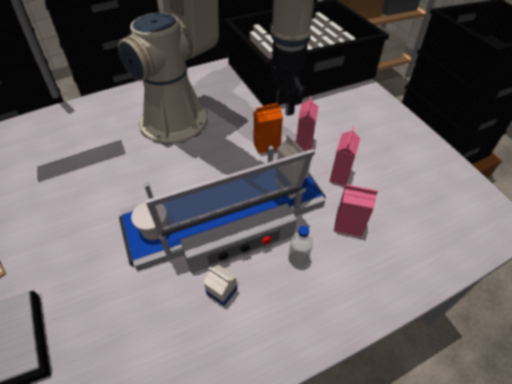

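Run:
```python
from h import *
p,W=cloud('wrist','w1')
c=w2c(W); z=W[...,2]
m=(z>.19)&(z<.21)&(abs(c[...,0])<.09)&(c[...,1]>.15)&(c[...,1]<.26)
q=c[m]; f=np.polyfit(q[:,0],q[:,1],1); print('fin',f,np.degrees(np.arctan(f[0])),q.min(0),q.max(0),q.mean(0),z[m].max())
m=(abs(z-.03)<.004)&(p[...,2]>140)&(p[...,0]<100); q=c[m]
for s in (.0,.05,.1,.15,.2,.25): k=q[abs(q[:,1]-s)<.01]; print(s,len(k),np.percentile(k[:,0],[1,99]).round(3) if len(k) else '')
print('end',np.percentile(q[:,1],[99.5]))
m=(abs(z-.107)<.006)&(c[...,1]>.1); q=c[m]; print('posts', q[(q[:,0]<-.07)].mean(0))
```

```text
fin [0.13501303 0.20632205] 7.689181037656459 [-0.02800374  0.20025623] [0.05047624 0.21451307] [0.01146253 0.20786964] 0.2018940421542041
0.0 783 [-0.077  0.043]
0.05 913 [-0.079  0.077]
0.1 1120 [-0.066  0.077]
0.15 410 [-0.077  0.076]
0.2 335 [-0.079 -0.043]
0.25 1249 [-0.077  0.078]
end [0.27732859]
posts [-0.14408209  0.25360904]
```

{"method": "play_rows", "body": {"steps": [[[0.5, 0.53, 0.13, 0, 0], [0.5, 0.53, 0.13, 0, 0], [0.5, 0.53, 0.13, 0, 0], [0.5, 0.53, 0.13, 0.2, 0], [0.5, 0.53, 0.13, 0.4, 0], [0.5, 0.53, 0.13, 0.6, 0], [0.5, 0.53, 0.13, 0.74, 0], [0.5, 0.53, 0.13, 0.74, 0]]]}}

```text
time_s: 3.53
tcp_pos: [0.4843, 0.2982, 0.1461]
eef_rot: [0.726, 0.687, -0.005, -0.001]
contact_force: [-0.9, -1.2, -1.2]
grip_width: 0.0425
```

```bash
python3 -c "
from h import *
plan([(.012,.2475,.15),(.012,.2,.15)])
look('side','d2')"
```

```text
t 3.53 tcp [0.4843 0.2982 0.1461] conv [0.0077 0.2888] psi 86.8 F [-0.9 -1.2 -1.2] w 0.042
(0.012, 0.2475, 0.15) -> [-0.206  0.024 -0.019] turn -0.004
(0.012, 0.2, 0.15) -> [-0.444  0.027 -0.017] turn -0.004
```

View pics/d2.png

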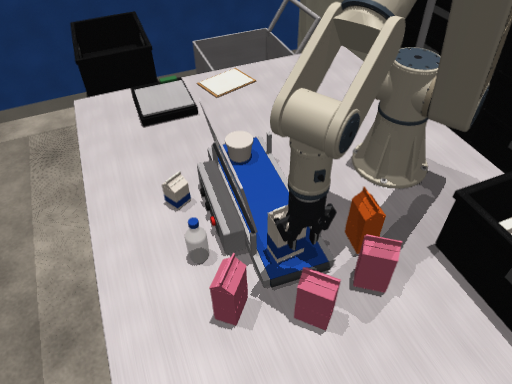

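{"method": "play_rows", "body": {"steps": [[[0.5, -0.1, 0.02, 0, 0], [0.5, -0.18, 0.02, 0, 0], [0.5, -0.21, 0.02, 0, 0], [0.5, -0.23, 0.02, 0, 0], [0.5, -0.25, 0.02, 0, 0], [0.5, -0.27, 0.02, 0, 0], [0.5, -0.29, 0.02, 0, 0], [0.5, -0.31, 0.02, 0, 0]]]}}

```text
time_s: 4.25
tcp_pos: [0.488, 0.2398, 0.1515]
eef_rot: [0.726, 0.688, 0.0, 0.0]
contact_force: [-0.3, 1.5, 0.4]
grip_width: 0.0427
```

```bash
python3 -c "
from h import *
plan([(.012,.2475,.15),(.012,.2,.15)])
look('side','d3')"
```

```text
t 4.25 tcp [0.488  0.2398 0.1515] conv [0.014  0.2307] psi 87.0 F [-0.3  1.5  0.4] w 0.043
(0.012, 0.2475, 0.15) -> [ 0.084 -0.011  0.007] turn -0.003
(0.012, 0.2, 0.15) -> [-0.153 -0.008  0.007] turn -0.003
```

View pics/d3.png

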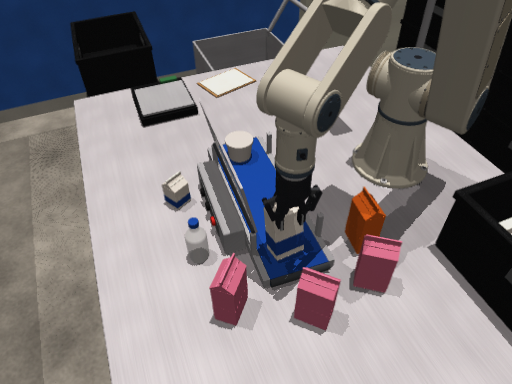

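{"method": "play_rows", "body": {"steps": [[[0.5, -0.03, 0, 0, 0], [0.5, -0.06, 0, 0, 0], [0.5, -0.09, 0, 0, 0], [0.5, -0.12, 0, 0, 0], [0.5, -0.15, 0, 0, 0], [0.5, -0.18, 0, 0, 0], [0.5, -0.21, 0, 0, 0], [0.5, -0.23, 0, 0, 0]]]}}

```text
time_s: 4.97
tcp_pos: [0.4854, 0.1931, 0.1513]
eef_rot: [0.726, 0.688, -0.0, 0.0]
contact_force: [-0.3, -0.5, -0.2]
grip_width: 0.0428
```

```bash
python3 -c "
from h import *
plan([(.012,.25,.15),(.012,.3,.3)])
look('side','d4')"
```

```text
t 4.97 tcp [0.4854 0.1931 0.1513] conv [0.0134 0.1838] psi 86.9 F [-0.3 -0.5 -0.2] w 0.043
(0.012, 0.25, 0.15) -> [ 0.331 -0.011  0.006] turn -0.003
(0.012, 0.3, 0.3) -> [ 0.581 -0.013 -0.744] turn -0.003
```

View pics/d4.png

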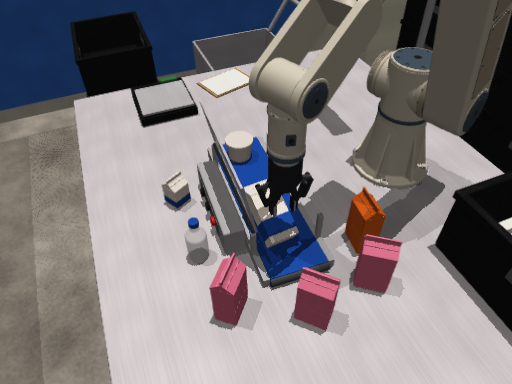

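{"method": "play_rows", "body": {"steps": [[[0.5, 0, 0, -0.2, 0], [0.5, -0.1, 0, -0.4, 0], [0.5, -0.4, 0, -0.7, 0], [0.5, -0.6, 0, -0.8, 0], [0.5, -0.6, 0, -0.8, 0], [0.5, -0.6, 0, -0.8, 0], [0.5, -0.6, 0, -0.8, 0], [0.5, -0.6, 0, -0.8, 0]]]}}

```text
time_s: 5.68
tcp_pos: [0.4791, 0.0741, 0.311]
eef_rot: [0.726, 0.687, 0.0, -0.0]
contact_force: [-0.2, -0.3, -0.1]
grip_width: 0.0432
```

```bash
cat > chk.py <<'E'
from h import *
import sys
n=sys.argv[1]; look('wrist',n)
p,W=cloud('wrist',n); c=w2c(W); z=W[...,2]
m=(z>.078)&(z<.092)&(abs(c[...,0])<.09)&(abs(c[...,1])<.24)
k,l,stt,_=cv2.connectedComponentsWithStats(m.astype(np.uint8)); 
for i in range(1,k):
    if stt[i,4]>300:
        q=c[l==i]; r=cv2.minAreaRect((q*1000).astype(np.float32)); print(stt[i,4],r,cv2.boxPoints(r).round().tolist(), np.percentile(z[l==i],[5,50,95]).round(4))
E
python3 chk.py w5; python3 -c "
from h import *
plan([])"
```

```text
6975 ((24.785198211669922, 105.54473876953125), (79.94721221923828, 142.1470947265625), 7.785304069519043) [[-24.0, 171.0], [-5.0, 30.0], [74.0, 41.0], [55.0, 181.0]] [0.0838 0.0852 0.0866]
t 5.73 tcp [0.4788 0.0746 0.3103] conv [0.0119 0.0652] psi 86.9 F [ 0.7  0.2 -0.7] w 0.043
```

View pics/w5.png

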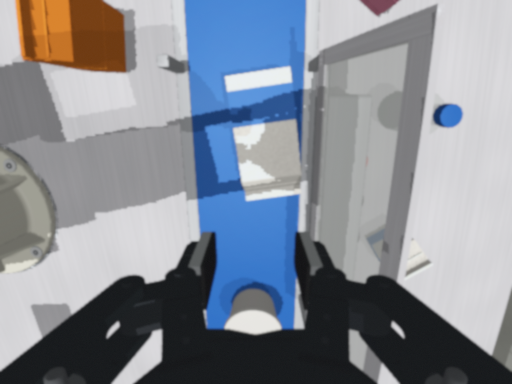

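```bash
python3 -c "
from h import *
plan([(.012,.06,.34),(.17,0,.34),(.17,0,.245)])"
```

```text
t 5.73 tcp [0.4788 0.0746 0.3103] conv [0.0119 0.0652] psi 86.9 F [ 0.7  0.2 -0.7] w 0.043
(0.012, 0.06, 0.34) -> [-0.026  0.    -0.148] turn -0.003
(0.17, 0, 0.34) -> [-0.318  0.793 -0.149] turn -0.003
(0.17, 0, 0.245) -> [-0.318  0.794  0.326] turn -0.003
```

{"method": "play_rows", "body": {"steps": [[[1, -0.02, 0, -0.15, 0], [1, -0.32, 0.79, -0.15, 0], [1, -0.32, 0.79, -0.15, 0], [1, -0.32, 0.79, -0.15, 0], [1, -0.32, 0.79, -0.15, 0], [1, -0.32, 0.79, -0.15, 0], [1, -0.32, 0.79, -0.15, 0], [1, -0.32, 0.79, -0.15, 0]]]}}

```text
time_s: 6.4
tcp_pos: [0.6329, 0.003, 0.3391]
eef_rot: [0.725, 0.688, -0.001, -0.001]
contact_force: [-0.5, 0.3, -0.1]
grip_width: 0.0002
```

```bash
python3 -c "
from h import *
plan([(.17,0,.245)])
look('side','d6')"
```

```text
t 6.4 tcp [0.6329 0.003  0.3391] conv [0.169  0.0004] psi 87.0 F [-0.5  0.3 -0.1] w 0.0
(0.17, 0, 0.245) -> [-0.002  0.007  0.47 ] turn -0.003
```

View pics/d6.png

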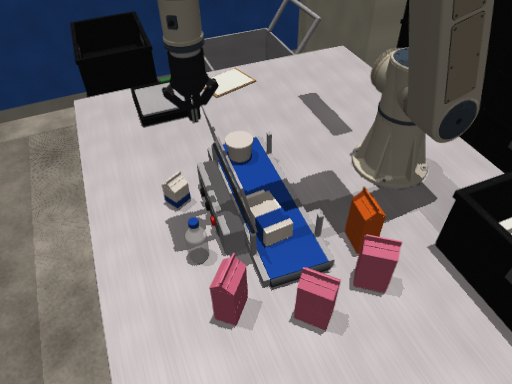

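{"method": "play_rows", "body": {"steps": [[[1, 0, 0, 0.2, 0], [1, 0, 0, 0.4, 0], [1, 0, 0, 0.46, 0], [1, 0, -0.06, 0.46, 0], [1, 0, -0.12, 0.46, 0], [1, 0, -0.18, 0.46, 0], [1, 0, -0.24, 0.46, 0], [1, 0, -0.3, 0.46, 0]]]}}

```text
time_s: 7.12
tcp_pos: [0.5736, 0.0057, 0.2511]
eef_rot: [0.725, 0.688, 0.001, 0.001]
contact_force: [2.3, 1.0, 1.8]
grip_width: -0.0004
```

```bash
cat > gp.py <<'E'
from h import *
def g(th,r=.145):
    t=np.radians(th); return (round(.085-r*np.cos(t)+.003*np.sin(t)+.0145,4),0.,round(.115+r*np.sin(t)+.003*np.cos(t),4))
plan([g(t) for t in (90,80,70,60,50,40,30,20,10,5,0)])
E
python3 gp.py; python3 -c "
from h import *
look('side','d7')"
```

```text
t 7.12 tcp [0.5736 0.0057 0.2511] conv [0.1097 0.0005] psi 87.0 F [2.3 1.  1.8] w -0.0
(np.float64(0.1025), 0.0, np.float64(0.26)) -> [-0.003 -0.036 -0.045] turn -0.003
(np.float64(0.0773), 0.0, np.float64(0.2583)) -> [-0.004 -0.162 -0.037] turn -0.003
(np.float64(0.0527), 0.0, np.float64(0.2523)) -> [-0.005 -0.285 -0.007] turn -0.003
(np.float64(0.0296), 0.0, np.float64(0.2421)) -> [-0.006 -0.401  0.044] turn -0.003
(np.float64(0.0086), 0.0, np.float64(0.228)) -> [-0.007 -0.506  0.114] turn -0.003
(np.float64(-0.0096), 0.0, np.float64(0.2105)) -> [-0.008 -0.597  0.201] turn -0.003
(np.float64(-0.0246), 0.0, np.float64(0.1901)) -> [-0.009 -0.672  0.303] turn -0.003
(np.float64(-0.0357), 0.0, np.float64(0.1674)) -> [-0.009 -0.728  0.416] turn -0.003
(np.float64(-0.0428), 0.0, np.float64(0.1431)) -> [-0.01  -0.764  0.538] turn -0.003
(np.float64(-0.0447), 0.0, np.float64(0.1306)) -> [-0.01  -0.774  0.6  ] turn -0.003
(np.float64(-0.0455), 0.0, np.float64(0.118)) -> [-0.01  -0.778  0.663] turn -0.003
```

View pics/d7.png

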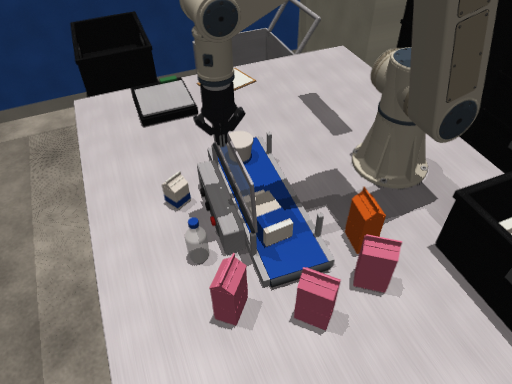

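{"method": "play_rows", "body": {"steps": [[[1, 0, -0.04, -0.04, 0], [1, 0, -0.1, -0.04, 0], [1, 0, -0.16, -0.035, 0], [1, 0, -0.22, -0.025, 0], [1, 0, -0.285, -0.007, 0], [1, 0, -0.345, 0.018, 0], [1, 0, -0.4, 0.044, 0], [1, 0, -0.455, 0.08, 0]]]}}

```text
time_s: 7.83
tcp_pos: [0.4823, 0.01, 0.2342]
eef_rot: [0.726, 0.688, 0.001, 0.001]
contact_force: [0.9, 0.1, 3.1]
grip_width: 0.0003
```

```bash
python3 gp.py; python3 -c "
from h import *
look('side','d8')"
```

```text
t 7.83 tcp [0.4823 0.01   0.2342] conv [0.0182 0.0008] psi 87.0 F [0.9 0.1 3.1] w 0.0
(np.float64(0.1025), 0.0, np.float64(0.26)) -> [ 0.     0.422 -0.128] turn -0.003
(np.float64(0.0773), 0.0, np.float64(0.2583)) -> [-0.001  0.296 -0.12 ] turn -0.003
(np.float64(0.0527), 0.0, np.float64(0.2523)) -> [-0.002  0.172 -0.09 ] turn -0.003
(np.float64(0.0296), 0.0, np.float64(0.2421)) -> [-0.003  0.057 -0.039] turn -0.003
(np.float64(0.0086), 0.0, np.float64(0.228)) -> [-0.005 -0.048  0.031] turn -0.003
(np.float64(-0.0096), 0.0, np.float64(0.2105)) -> [-0.005 -0.139  0.118] turn -0.003
(np.float64(-0.0246), 0.0, np.float64(0.1901)) -> [-0.006 -0.215  0.22 ] turn -0.003
(np.float64(-0.0357), 0.0, np.float64(0.1674)) -> [-0.007 -0.27   0.334] turn -0.003
(np.float64(-0.0428), 0.0, np.float64(0.1431)) -> [-0.007 -0.306  0.455] turn -0.003
(np.float64(-0.0447), 0.0, np.float64(0.1306)) -> [-0.007 -0.316  0.518] turn -0.003
(np.float64(-0.0455), 0.0, np.float64(0.118)) -> [-0.007 -0.32   0.581] turn -0.003
```

View pics/d8.png

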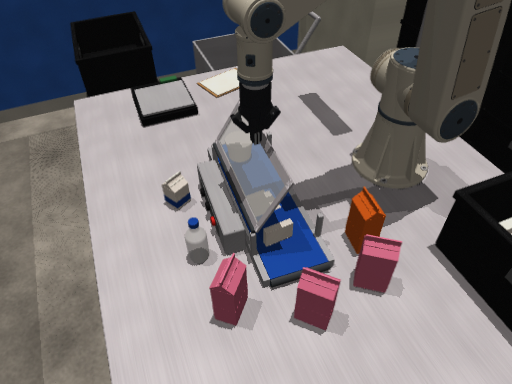

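{"method": "play_rows", "body": {"steps": [[[1, 0, -0.05, 0.03, 0], [1, 0, -0.095, 0.07, 0], [1, 0, -0.14, 0.118, 0], [1, 0, -0.18, 0.168, 0], [1, 0, -0.215, 0.22, 0], [1, 0, -0.245, 0.275, 0], [1, 0, -0.27, 0.334, 0], [1, 0, -0.29, 0.39, 0]]]}}

```text
time_s: 8.55
tcp_pos: [0.4243, 0.0131, 0.1554]
eef_rot: [0.726, 0.688, 0.0, -0.0]
contact_force: [-0.2, 0.1, 1.3]
grip_width: -0.0003
```

```bash
python3 gp.py | tail -4; python3 -c "
from h import *
plan([])
look('side','d9')"
```

```text
(np.float64(-0.0357), 0.0, np.float64(0.1674)) -> [-0.006  0.02  -0.06 ] turn -0.003
(np.float64(-0.0428), 0.0, np.float64(0.1431)) -> [-0.007 -0.015  0.061] turn -0.003
(np.float64(-0.0447), 0.0, np.float64(0.1306)) -> [-0.007 -0.025  0.124] turn -0.003
(np.float64(-0.0455), 0.0, np.float64(0.118)) -> [-0.007 -0.029  0.187] turn -0.003
t 8.55 tcp [0.4243 0.0131 0.1554] conv [-0.0398  0.0013] psi 87.0 F [-0.2  0.1  1.3] w -0.0
```

View pics/d9.png

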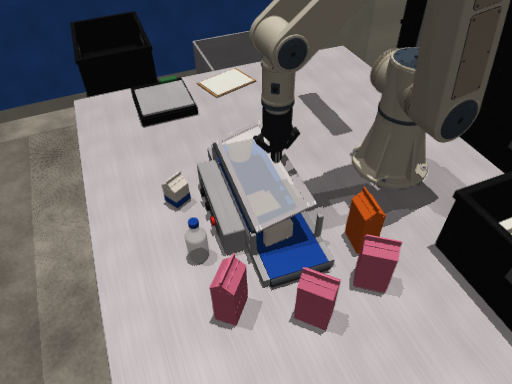

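Nearly shut; press the last 37 mm slowly.

{"method": "play_rows", "body": {"steps": [[[1, 0, -0.01, 0.04, 0], [1, 0, -0.02, 0.07, 0], [1, 0, -0.025, 0.1, 0], [1, 0, -0.03, 0.13, 0], [1, 0, -0.03, 0.15, 0], [1, 0, -0.03, 0.17, 0], [1, 0, -0.03, 0.185, 0], [1, 0, -0.03, 0.185, 0]]]}}

```text
time_s: 9.27
tcp_pos: [0.4187, 0.0132, 0.1181]
eef_rot: [0.726, 0.688, -0.0, -0.0]
contact_force: [-0.8, -0.7, 0.3]
grip_width: -0.0004
```

```bash
python3 gp.py | tail -1; python3 -c "
from h import *
plan([])"
```

```text
(np.float64(-0.0455), 0.0, np.float64(0.118)) -> [-0.006 -0.     0.001] turn -0.003
t 9.27 tcp [0.4187 0.0132 0.1181] conv [-0.0454  0.0013] psi 86.9 F [-0.8 -0.7  0.3] w -0.0
```

{"method": "play_rows", "body": {"steps": [[[1, 0, 0, 0.005, 0], [1, 0, 0, 0.01, 0], [1, 0, 0, 0.015, 0], [1, 0, 0, 0.02, 0], [1, 0, 0, 0.02, 0], [1, 0, 0, 0.02, 0], [1, 0, 0, 0.02, 0], [1, 0, 0, 0.02, 0]]]}}

```text
time_s: 9.93
tcp_pos: [0.4191, 0.0132, 0.1175]
eef_rot: [0.726, 0.688, 0.0, 0.0]
contact_force: [-19.3, -1.2, 62.1]
grip_width: 0.0002
```

{"method": "play_rows", "body": {"steps": [[[1, 0, 0, -0.05, 0], [1, 0, 0, -0.2, 0], [1, 0, 0, -0.4, 0], [1, 0, 0, -0.6, 0], [1, 0, 0, -0.8, 0], [1, 0, 0, -1, 0], [1, 0, 0, -1, 0], [1, 0, 0, -1, 0]]]}}

```text
time_s: 10.6
tcp_pos: [0.4202, 0.0132, 0.3165]
eef_rot: [0.726, 0.688, 0.002, 0.002]
contact_force: [-0.6, 0.3, -1.1]
grip_width: 0.0001
```

```bash
python3 chk.py w10
python3 - <<'E'
from h import *
plan([]); look('side','d10'); look('scene','s10')
for n,f in(('wrist','w10'),('side','d10'),('scene','s10')):
    p,W=cloud(n,f); c=w2c(W); z=W[...,2]
    m=(z>.1)&(z<.135)&(c[...,0]>-.09)&(c[...,0]<.08)&(abs(c[...,1])<.2)
    q=np.c_[c[m],z[m]]
    if len(q)>50:
        a=np.linalg.lstsq(np.c_[q[:,0],np.ones(len(q))],q[:,2],rcond=None)[0]; e=q[q[:,0]<-.06]
        print(n,len(q),'slope',a,'edge z',np.median(e[:,2]),len(e),e.min(0),e.max(0))
E
```

```text
t 10.65 tcp [0.4191 0.0132 0.3146] conv [-0.045   0.0013] psi 86.9 F [ 0.3 -0.5  0.2] w -0.0
wrist 34555 slope [-0.00335794  0.11693727] edge z 0.11820074558998259 4077 [-0.0898507  -0.10206218  0.100697  ] [-0.06000227  0.18519551  0.12105957]
side 5423 slope [-0.00091892  0.11760134] edge z 0.11865068149370966 636 [-0.08942311 -0.19569413  0.10097743] [-0.06008262  0.19699975  0.12364877]
scene 6561 slope [0.00019442 0.11718253] edge z 0.11815085788016001 747 [-0.08295712 -0.19368039  0.11357521] [-0.06014573  0.19417314  0.12312608]
```

View pics/w10.png

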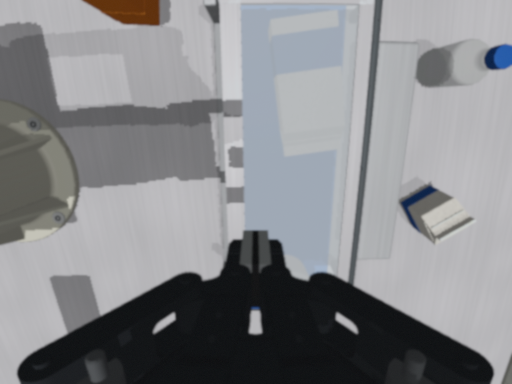

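View pics/d10.png

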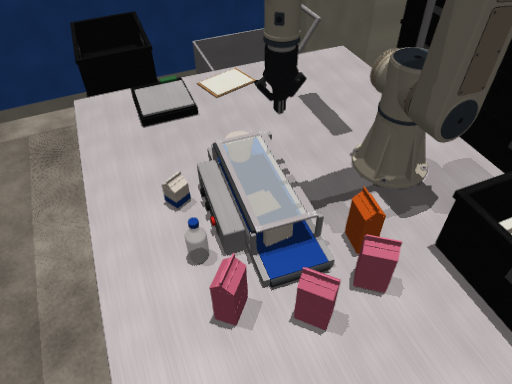

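The guard is level: its top measures about 118 mm, as it should when shut, with slope near 0. The carton lies under it, the tub and the other things stand as before, and the arm is clear.

```bash
python3 -c "
from bench import *
print(close_job())"
```

```text
the job is handed in; nothing more can be done
None
```

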